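# Prop the articulator on its kickstand and hold its upper frame open

## Task

Set up the articulator for work on its upper cast. Flip the wire kickstand at its back over and down past centre, until it snaps home against its stop with the foot bar just off the bench; only then swing the upper frame up until it stands upright, and finish still gripping the frame so that it cannot tip shut or fall back. Leave the articulator standing where it is, keep the gripper off the plaster casts and leave the other things on the bench alone.

Things in the scene. Friction and masses are not known exactly. Their poses are not given: they have to be found in the camera images.
- articulator: Aluminium lower frame of a dental articulator, loose on four rubber feet (1.7 kg with all it carries). Origin on the bench. Its front (nose) looks to -x, back (kickstand) to +x, y is along the hinge axle, z up. Plate x -90 to 52 mm, top z 20. Posts at x 35, y +-46 with round housings (y +-41 to +-69) up to z 118. Shut, all but these, the pin head (z 130) and the kickstand is below z 112.
- upper_frame: Upper frame, bare aluminium, T-shaped from above, hinged on the axle. Origin mid-axle; at opening = 0 its axes are the articulator's. A 50 mm wide web by the axle narrows to an arm 24 mm wide, 10 mm thick, ending 126 mm from the axle in a round nose head. With the cast below it about 0.4 kg; it swings freely: let go, it falls shut or, well past upright, fully back.
- nose (a point): Centre of the nose head, 115 mm from the axle on the frame's -x axis. The head is a cylinder, 22 mm across and 26 mm long along y (the axle's direction): its flat ends can be pinched from above and the frame turns between the pads. The incisal pin, a 7 mm steel rod, runs through it, 83 mm down and 25 mm up from here (at opening = 0), its head 10 mm thick.
- axle (a point): Middle of the hinge axle of the upper frame: x = 35, z = 105 mm in the articulator's frame. The frame turns about the y axis through this point.
- opening (a joint): Angle of the upper frame in rad: 0 = shut and level, nose to the front; grows as the nose rises; 1.571 = upright, the nose straight above the axle; stop at 2.0.
- upper_cast: Upper plaster cast with teeth on a round mounting plate, under the frame's arm (in front of it when the frame is upright). Origin in the arm's middle plane 49 mm from the axle. In the frame's axes it takes up x -87 to -20 mm, y +-32 mm, z -5 to -45 mm. Fragile: not to be touched.
- lower_cast: Lower plaster cast with its teeth, fixed on the lower plate, origin at its underside (articulator frame x = -14, z = 20 mm); 68 mm long, 64 mm wide, 42 mm high. Fragile: not to be touched.
- kickstand: Kickstand at the back of the lower frame: a U-shaped bail of 7 mm steel wire, 60 mm wide, whose two legs turn in two tail arms behind the posts and whose cross bar is the foot. It keeps the articulator from tipping over backwards. Origin at the middle of its pivot axis.
- kickstand_pivot (a point): Middle of the kickstand's pivot axis, which runs along y: x = 80, z = 75 mm in the articulator's frame. The tail arms beside it (y +-36 to +-42 mm) end at x = 88, z = 82 mm.
- foot_bar (a point): Middle of the kickstand's foot bar, 69 mm from the pivot, parallel to y: 67 mm long, rubber-sleeved over its middle 46 mm, there 11 mm thick. Folded up it stands at x 63, z 142 mm in the articulator's frame, above and behind the axle, free to be pushed back from the front; down it hangs at x 72, z 7 mm, its underside 1 mm off the bench.
- kickstand_angle (a joint): Angle of the kickstand in rad: 0 = folded up (leaning 0.25 forward of vertical); grows as the bar swings back and down; 3.39 = straight down; 3.51 = past it, home on its stop. An over-centre spring holds it at 0, is dead at about 0.7 and past that snaps it all the way home by itself and holds it there; a push of about 1.5 N on the bar flips it.
- cup: White plastic cup, 72 mm wide at the rim, 95 mm high, origin under its middle; stands beside the articulator. Leave alone.
- spare_model: Loose plaster model with teeth, about 68 by 64 by 28 mm, origin at its underside; on the other side of the articulator. Leave alone.
- spatula: Plaster spatula 170 mm long with a broad steel blade and a dark wooden handle, lying in front of the articulator, below 25 mm high. Leave alone.
- bowl: Clear bowl, 110 mm wide, 45 mm high, at the left of the bench. Leave alone.
- stain_jar: Small glass jar, 40 mm wide, 42 mm high, at the right of the bench. Leave alone.
- brush: Brush with a black handle, 180 mm long, lying behind the articulator at the back of the bench. Leave alone.
- pumice_block: Yellowish cleaning block 100 by 65 by 30 mm, at the right of the bench. Leave alone.

How it is judged (in metres and radians):
On the way, in this order (a step that is already met when the one before it is completed fails the run):
1. the kickstand is down past centre while the upper frame is still shut (value of joint kickstand_angle above 3.43 rad and value of joint opening below 0.35 rad), for 0.2 s.
2. the upper frame stands upright in the gripper (value of joint opening between 1.35 and 1.79 rad and contact force between the fingers and upper_frame above 5 N), for 0.2 s.
At the end, for the whole second after the job is handed in: Kickstand past its vertical near its stop (over 3.43 rad); upper frame upright within about 12 degrees, at rest and gripped (over 5 N); articulator on its feet (tilt under 0.07 rad: it may lean back on the kickstand; origin under 6 mm high), within 40 mm of where it stood (all of step 2 and value of joint kickstand_angle above 3.43 rad and angular speed of upper_frame below 0.2 rad/s and angle between articulator's own z axis and vertical below 0.07 rad and height (world z) of articulator below 0.006 m and distance of articulator from where it was at the start of the episode below 0.04 m); the arm keeps its last pose, push and grip.
It fails at once if the upper frame is raised before the kickstand is down past centre (value of joint opening above 0.35 rad and value of joint kickstand_angle below 3.4 rad).
It fails at once if the articulator is tipped by more than about 8 degrees (angle between articulator's own z axis and vertical above 0.14 rad).
It fails at once if the robot presses on a plaster cast (contact force between any of the fingers, the arm and upper_cast above 3 N or contact force between any of the fingers, the arm and lower_cast above 3 N).
It fails at once if another thing on the bench is pushed more than 30 mm (distance of any of cup, spare_model, spatula, bowl, stain_jar, brush, pumice_block from where it was at the start of the episode above 0.03 m).
It also fails if it takes over 48 s, if anything falls off the work surface, if the arm or the gripper's body presses on something with over 40 N, if the wrist force passes 120 N, or if a joint passes its speed limit or range.

## Robot

A 7-joint arm with a two-finger parallel gripper is mounted at the origin on the work surface. World frame = base frame: x ahead of the robot, y to its left, z up, the work surface at z = 0. Lengths are in m, angles in degrees, forces in N, time in s.
With the tool pointing down it reaches from about 0.425 to 0.875 m from the base axis. Payload 4.7 kg.
Tool frame: the origin (TCP) lies between the finger pads; the fingertips stand env.tip_reach ahead of it and the grasp point (between the pads) lies 2 mm behind it (env.tip_reach is the distance from the TCP to the fingertips, in m); z points along the fingers, y is the line along which they close (so a half turn about z gives the same grasp; the last joint's range is limited). The gripper opens to 87 mm and grips with 3 to 60 N. Pads are 19 mm wide; open, the fingers measure 117 mm over their backs; the gripper's body (75 mm by 190 mm) begins 51 mm behind the grasp point.
Start: joints at [-63.994, 18.392, -4.016, 83.108, 1.295, 78.541, -3.26], TCP at [0.277, 0.588, 0.24] pointing down, gripper open.
Joint ranges: [-163.93, 163.93], [-17.29, 119.83], [-79.2, 71.16], [3.27, 140.29], [-89.18, 269.18], [5.43, 117.66], [-154.24, 154.24]. Speed limits (degrees/s): [147.25, 147.25, 180, 180, 180, 180, 180].

## Interface

Orientations are given as [roll, pitch, yaw] about the fixed x, y, z axes, in that order (R = Rz(yaw) Ry(pitch) Rx(roll)).
In Python, from cell import env gives the robot as it stands.
- The arm moves only by the tool advance, called after "Call:" by a JSON object that holds its "fn" and its "kwargs". Schema: {"type":"object","properties":{"rows":{"type":"array","items":{"type":"array","items":{"type":"number"},"minItems":5,"maxItems":5},"minItems":1,"maxItems":8},"clamp_n":{"type":"number"},"only":{"type":"string"},"quiet":{"type":"boolean"},"lines":{"type":"string"}},"required":["rows"],"additionalProperties":false}. rows is a list of rows, 1 to 8 of them, each of 5 numbers: dx, dy, dz in units of 50 mm, then a turn about the tool's z in units of 4 degrees, then the finger opening in m; each row is the pose to reach, as a shift and turn from the pose commanded when the call began, along the tool's axes at that moment; what a row does not reach only later rows make up. A row lasts 1/12 s, in which the tool goes at most 0.0417 m and 7.16 degrees, less where a joint would pass 70% of its speed; a pose out of reach is approached as far as the arm can. The fingers move at their own pace and stop on an object; clamp_n is the grip in N (left out, the last holds). Time passes only in rows, so rows that do not move let the fingers close. The tool returns the time, the measured TCP pose, the force, the opening and the grip force at its end. only (a regular expression) keeps the lines of the reply that match it, lines (a string "A,B") keeps lines A to B, and quiet returns only ok. Input that does not fit is refused with a message, and nothing moves.
- env.get_obs(): the state, without advancing time (a new reading comes with each control period).
- env.read_camera(name): name is "scene" or "side" or "wrist"; returns a dict with "color" (384x512x3 uint8, blue, green, red), "fx", "fy", "cx", "cy" (pixels), "world_from_camera" (4x4, takes a point from camera to world coordinates). Camera axes: x right, y down, z forward; pixel columns grow to the right and rows downward; lengths in m; the calibration is good to about 2 mm. A picture is of the moment at which its call begins. There is no depth.
- env.sign_off(): hands the job in; it is judged then, once.
The state is a dict: "time_s": time; "qpos": joint angles; "joint_velocities": joint speeds; "effort": joint torques, N m; "tool_pos": TCP position; "tool_rot": TCP orientation; "force": force on the tool from outside, world axes, zero at the start; "wrist_torque": the same for the moment, N m; "grip_width": finger opening in m; "grasp_force": force on a finger pad.
Only numpy, scipy, OpenCV 4.12 (cv2) and the standard library are available. Lean on these libraries where they do the work, as an engineer would, in place of code of your own. Each camera call takes 0.05 s, during which the arm holds its last target. There are 200 camera calls.

## Working session

There is one attempt and no reset: what is moved stays moved. The work goes in short steps, Python scripts to look and compute and a tool call to move; the robot and the scene stay as the last step left them, time stands still between calls to the robot, and variables do not carry over. Pictures are saved under pics/ and viewed, at most 10 in all, crops included, and the job is handed in when it is done.

```bash
ls; mkdir -p pics
```

Run:
```python
from cell import env
import cv2,numpy as np
o=env.get_obs();print({k:np.round(v,3) for k,v in o.items()},env.tip_reach)
ims=[]
for n in ["scene","side"]:
    c=env.read_camera(n);cv2.imwrite(f"pics/{n}0.png",c["color"]);print(n,c["fx"],c["fy"],c["cx"],c["cy"],np.round(c["world_from_camera"],4).tolist())
```

```text
cell.py
pics
{'time_s': np.float64(0.0), 'qpos': array([-63.993,  18.437,  -4.015,  83.175,   1.295,  78.542,  -3.26 ]), 'joint_velocities': array([-0.048, -0.012, -0.023,  0.031,  0.014, -0.061, -0.053]), 'effort': array([ 0.0000e+00, -4.9129e+01, -4.0400e-01, -3.1253e+01, -6.4000e-02,
        4.4000e-02,  0.0000e+00]), 'tool_pos': array([0.277, 0.588, 0.238]), 'tool_rot': array([-1.79891e+02,  6.00000e-03,  1.54803e+02]), 'force': array([ 0.247,  1.565, -0.733]), 'wrist_torque': array([-0.004, -0.046, -0.009]), 'grasp_force': np.float64(0.0), 'grip_width': np.float64(0.087)} 0.017
scene 430.33703638133335 430.33703638133335 261.1469175507495 196.11794665603924 [[-0.7611, 0.5515, -0.3415, 1.0866], [0.6486, 0.6418, -0.4092, 0.637], [-0.0065, -0.5329, -0.8461, 1.3934], [0.0, 0.0, 0.0, 1.0]]
side 359.5452241659799 359.5452241659799 255.67127928003825 192.98955637029658 [[0.8154, -0.3083, 0.49, -0.0113], [-0.5786, -0.4057, 0.7076, -0.837], [-0.0194, -0.8604, -0.5092, 0.7393], [0.0, 0.0, 0.0, 1.0]]
```

View pics/scene0.png

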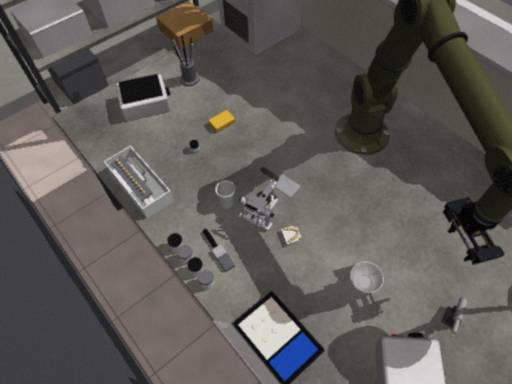

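View pics/side0.png

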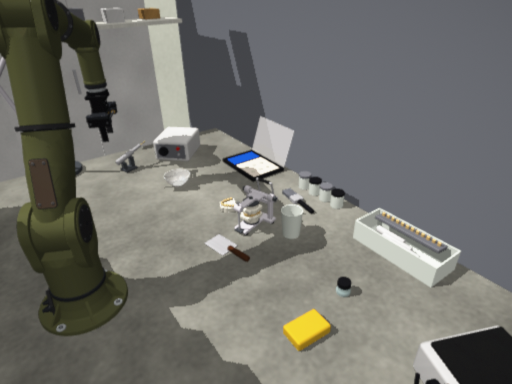

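The articulator is at about (258,207) in the scene view and (255,208) in the side view, with the cup, spatula and spare model around it. I'll enlarge both crops side by side.

Create h.py:
```python
import numpy as np,cv2
from cell import env
def proj(c,P):
    T=np.linalg.inv(c["world_from_camera"]);p=np.atleast_2d(P)@T[:3,:3].T+T[:3,3]
    return np.c_[c["fx"]*p[:,0]/p[:,2]+c["cx"],c["fy"]*p[:,1]/p[:,2]+c["cy"]]
def ray(c,u,v):
    W=c["world_from_camera"];d=W[:3,:3]@[(u-c["cx"])/c["fx"],(v-c["cy"])/c["fy"],1];return W[:3,3],d/np.linalg.norm(d)
def plane(c,u,v,z):
    o,d=ray(c,u,v);return o+d*(z-o[2])/d[2]
def tri(c1,p1,c2,p2):
    o1,d1=ray(c1,*p1);o2,d2=ray(c2,*p2);A=np.c_[d1,-d2];s=np.linalg.lstsq(A,o2-o1,rcond=None)[0]
    a=o1+s[0]*d1;b=o2+s[1]*d2;return (a+b)/2,np.linalg.norm(a-b)
def crop(img,u,v,w,h,k):
    return cv2.resize(img[v:v+h,u:u+w],None,fx=k,fy=k,interpolation=cv2.INTER_CUBIC)
```

Run:
```python
from h import *
a=cv2.imread("pics/scene0.png");b=cv2.imread("pics/side0.png")
cv2.imwrite("pics/c0.png",np.hstack([crop(a,228,170,66,66,6),crop(b,222,174,66,66,6)]))
```

```text
(no output)
```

View pics/c0.png

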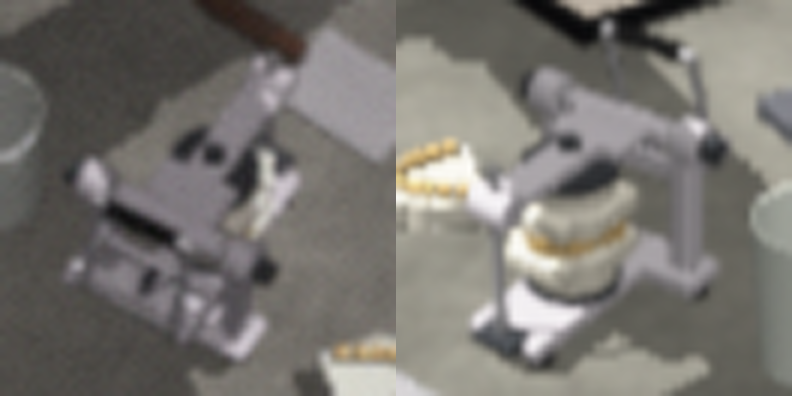

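The left crop (scene) shows the axle ends at about (72,178) and (266,270), the dark foot bar from (107,207) to (180,243), and the nose at (270,78). The right crop (side) shows the axle ends at (530,85) and (712,148), the bar ends at (608,28) and (688,52), and the nose near (490,195).

Run:
```python
from h import *
a=env.read_camera("scene");b=env.read_camera("side")
S=lambda x,y:(228+x/6-.4,170+y/6-.4); D=lambda x,y:(222+(x-396)/6-.4,174+y/6-.4)
Q={"axA":(S(72,178),D(712,148)),"axB":(S(266,270),D(530,85)),"barA":(S(107,207),D(688,52)),"barB":(S(180,243),D(608,28)),"nose":(S(270,78),D(490,195))}
R={}
for k,(p,q) in Q.items():
    R[k],e=tri(a,p,b,q);print(k,np.round(R[k],4),round(e,4))
d=R["axB"]-R["axA"];print(np.linalg.norm(d),np.degrees(np.arctan2(d[1],d[0])));d=R["barB"]-R["barA"];print(np.linalg.norm(d),np.degrees(np.arctan2(d[1],d[0])))
m=(R["axA"]+R["axB"])/2;d=m-R["nose"];print(m,np.linalg.norm(d),np.degrees(np.arctan2(d[1],d[0])))
```

```text
axA [ 0.6307 -0.0238  0.1053] 0.005
axB [0.5866 0.0967 0.1063] 0.0024
barA [0.6437 0.0212 0.1427] 0.0019
barB [0.6254 0.0687 0.1439] 0.0046
nose [0.4988 0.0016 0.1117] 0.0047
0.1283182579863038 110.09427357206755
0.050829037493054514 111.09766370180704
[0.60868262 0.0364466  0.10580844] 0.11541256561354453 17.582382170196563
```

Triangulation agrees with the given sizes: axle z is 0.106 and the nose is 115 mm from it. The articulator yaw is about 20°. I'll move over the axle with the fingers closed and turn the tool to yaw 200.

Units first: shifts go in units of 50 mm and turns go in units of 4 degrees. So -0.27 m is -5.4, -0.18 m is -3.6, -45 degrees is -11.25.

Call:
{"fn": "advance", "kwargs": {"rows": [[-5.4, -3.6, 0, -11.25, 0], [-5.4, -3.6, 0, -11.25, 0], [-5.4, -3.6, 0, -11.25, 0], [-5.4, -3.6, 0, -11.25, 0], [-5.4, -3.6, 0, -11.25, 0], [-5.4, -3.6, 0, -11.25, 0], [-5.4, -3.6, 0, -11.25, 0], [-5.4, -3.6, 0, -11.25, 0]], "clamp_n": 20}}

```text
time_s: 0.87
tool_pos: [0.4444, 0.3096, 0.2397]
tool_rot: [180.0, 0.0, -160.0]
force: [1.0, 0.2, 0.2]
grip_width: 0.0417
grasp_force: 0.0
```

Run:
```python
from h import *
o=env.get_obs();from scipy.spatial.transform import Rotation as Ro
R=Ro.from_euler("xyz",o["tool_rot"],degrees=True).as_matrix();print(R.T@(np.array([.609,.0365,.24])-o["tool_pos"]))
```

```text
[-0.06130634 -0.3129142  -0.00040929]
```

Call:
{"fn": "advance", "kwargs": {"rows": [[-1.2, -6.26, 0, 0, 0], [-1.2, -6.26, 0, 0, 0], [-1.2, -6.26, 0, 0, 0], [-1.2, -6.26, 0, 0, 0], [-1.2, -6.26, 0, 0, 0], [-1.2, -6.26, 0, 0, 0], [-1.2, -6.26, 0, 0, 0], [-1.2, -6.26, 0, 0, 0]]}}

```text
time_s: 1.53
tool_pos: [0.6077, 0.0319, 0.2396]
tool_rot: [-179.9, 0.0, -160.4]
force: [0.2, -0.6, 1.1]
grip_width: 0.0008
grasp_force: 0.0
```

Call:
{"fn": "advance", "kwargs": {"rows": [[0, 0, 0, 0, 0], [0, 0, 0, 0, 0]]}}

```text
time_s: 1.7
tool_pos: [0.6066, 0.0349, 0.2391]
tool_rot: [-180.0, -0.1, -160.4]
force: [-0.1, 0.6, -0.4]
grip_width: 0.0002
grasp_force: 0.0
```

Run:
```python
from h import *
o=env.get_obs();from scipy.spatial.transform import Rotation as Ro
R=Ro.from_euler("xyz",o["tool_rot"],degrees=True).as_matrix();print(R.T@(np.array([.609,.0365,.147])-o["tool_pos"]))
w=env.read_camera("wrist")["color"];cv2.imwrite("pics/w1.png",w)
```

```text
[-0.00289432  0.00076465  0.0920993 ]
```

View pics/w1.png

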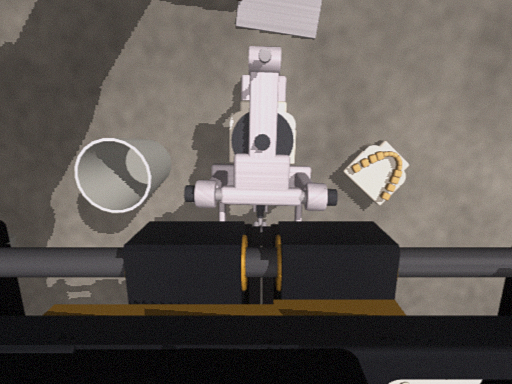

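The wrist view shows the nose pin head at about (265,55), the axle ends at (190,193) and (332,197), and the cup rim at (114,175). I'll refine the pose from these.

Run:
```python
from h import *
c=env.read_camera("wrist")
A=plane(c,186,193,.105);B=plane(c,336,198,.105);N=plane(c,265,56,.131)
d=B-A;m=(A+B)/2;print(A,B,N,m,np.linalg.norm(d),np.degrees(np.arctan2(d[1],d[0]))-90)
d=m-N;print(np.linalg.norm(d[:2]),np.degrees(np.arctan2(d[1],d[0])))
C=plane(c,114,175,.095);print("cup",C,"rim r",np.linalg.norm(plane(c,76,175,.095)-plane(c,152,175,.095))/2)
```

```text
[ 0.6294404  -0.02743756  0.105     ] [0.58705347 0.10437387 0.105     ] [0.49960666 0.00230796 0.131     ] [0.60824693 0.03846815 0.105     ] 0.13845902937379642 17.82636167241722
0.11450007579348874 18.40967998206381
cup [ 0.63871629 -0.09745445  0.095     ] rim r 0.03566612518232399
```

Scaled: 0.002 m is 0.04, 0.093 m is 1.86, 1.3 degrees is 0.325.

Call:
{"fn": "advance", "kwargs": {"rows": [[0, 0.04, 0.6, 0.325, 0], [0, 0.04, 1.2, 0.325, 0], [0, 0.04, 1.8, 0.325, 0], [0, 0.04, 1.86, 0.325, 0], [0, 0.04, 1.86, 0.325, 0]]}}

```text
time_s: 2.22
tool_pos: [0.6037, 0.0409, 0.1449]
tool_rot: [179.9, -0.2, -161.3]
force: [-0.3, -0.2, 1.6]
grip_width: 0.0005
grasp_force: 0.0
```

Call:
{"fn": "advance", "kwargs": {"rows": [[-0.2, 0, 0, 0, 0], [-0.4, 0, 0, 0, 0], [-0.6, 0, 0, 0, 0], [-0.8, 0, 0, 0, 0], [-1, 0, 0, 0, 0], [-1.2, 0, 0.04, 0, 0], [-1.4, 0, 0.08, 0, 0], [-1.56, 0, 0.1, 0, 0]]}}

```text
time_s: 2.88
tool_pos: [0.6818, 0.065, 0.1433]
tool_rot: [-180.0, 0.2, -161.4]
force: [-0.1, -0.2, -0.1]
grip_width: 0.0004
grasp_force: 0.0
```

Call:
{"fn": "advance", "kwargs": {"rows": [[0, 0, 0, 0, 0], [0, 0, 0, 0, 0]]}}

```text
time_s: 3.05
tool_pos: [0.6804, 0.0642, 0.1423]
tool_rot: [-180.0, 0.1, -161.5]
force: [-0.5, -1.0, 0.8]
grip_width: 0.0004
grasp_force: 0.0
```

Run:
```python
from h import *
a=env.read_camera("scene")["color"];b=env.read_camera("side")["color"];w=env.read_camera("wrist")["color"]
cv2.imwrite("pics/c2.png",np.hstack([crop(a,218,160,80,80,5),crop(b,212,164,80,80,5)]))
```

```text
(no output)
```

View pics/c2.png

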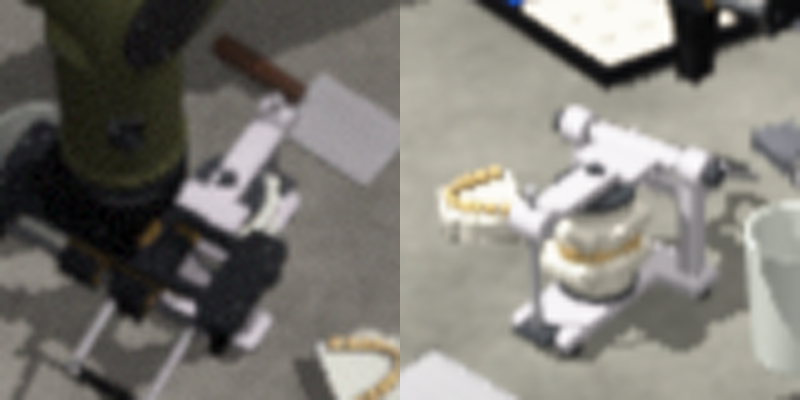

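The scene crop shows the bail's legs pointing backwards with the bar at about (85,378), so it is past dead centre and still swinging. I'll raise the tool while it finishes, then check.

Scaled: -0.1 m is -2, -0.09 m is -1.8.

Call:
{"fn": "advance", "kwargs": {"rows": [[0, 0, -0.6, 0, 0], [0, 0, -1.2, 0, 0], [0, 0, -1.8, 0, 0], [0, 0, -2, 0, 0.05], [0, 0, -2, 0, 0.05]]}}

```text
time_s: 3.62
tool_pos: [0.6812, 0.0636, 0.246]
tool_rot: [-179.9, 0.4, -161.5]
force: [0.0, -0.6, -0.2]
grip_width: 0.0074
grasp_force: 0.0
```

Call:
{"fn": "advance", "kwargs": {"rows": [[0.8, 0, 0, 0, 0.05], [1.6, 0, 0, 0, 0.05], [2.4, 0, 0, 0, 0.05], [3.2, 0, 0, 0, 0.05], [3.8, 0, 0, 0, 0.05], [3.8, 0, 0, 0, 0.05], [3.8, 0, 0, 0, 0.05]]}}

```text
time_s: 4.2
tool_pos: [0.4976, 0.003, 0.2405]
tool_rot: [179.9, -0.0, -161.5]
force: [-0.3, 0.4, 0.4]
grip_width: 0.0478
grasp_force: 0.0
```

Run:
```python
from h import *
A=env.read_camera("scene");a=A["color"];B=env.read_camera("side");b=B["color"]
cv2.imwrite("pics/c3.png",np.hstack([crop(a,218,160,80,80,5),crop(b,212,164,80,80,5)]))
R=np.array([[np.cos(.32),-np.sin(.32)],[np.sin(.32),np.cos(.32)]])
o=np.array([.608,.038])-R@[.035,0]
P=[[*(o+R@[.072,y]),.007] for y in(-.023,.023)]
print((proj(A,P)-[218,160])*5,(proj(B,P)-[212,164])*5+[400,0])
```

```text
[[141.50103388 327.54748176]
 [195.19530963 356.43769236]] [[691.55473949 248.37247496]
 [640.25475113 228.64804855]]
```

View pics/c3.png

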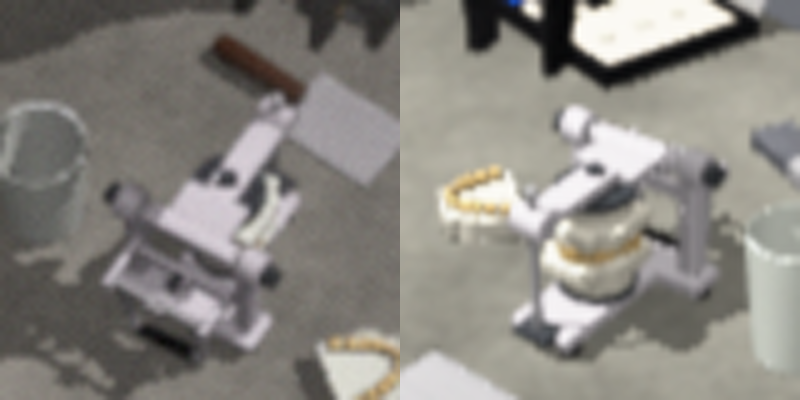

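The bar now lies at about (140,328) to (195,353) in the scene crop, which matches the predicted home position, so the kickstand is down. Next I'll measure the nose from the wrist camera, right above it.

Run:
```python
from h import *
c=env.read_camera("wrist");cv2.imwrite("pics/w4.png",c["color"]);print(env.get_obs()["tool_pos"])
print(proj(c,[[.4995,.002,.130],[.4995,.002,.105],[.608,.038,.105]]))
```

```text
[0.49989088 0.00407525 0.24091013]
[[258.68517338 198.53555229]
 [258.85541986 191.75414412]
 [258.58527179 301.26894211]]
```

View pics/w4.png

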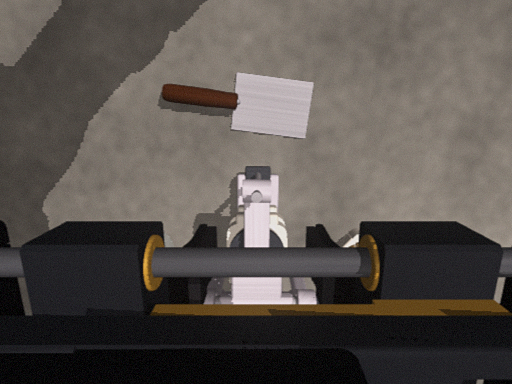

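Pin head seen at (257,197) against a predicted (258.7,198.5), within 2 mm. I'll apply that correction, descend and grip.

Call:
{"fn": "advance", "kwargs": {"rows": [[0.04, -0.06, 0.7, 0, 0.05], [0.04, -0.06, 1.4, 0, 0.05], [0.04, -0.06, 2.1, 0, 0.05], [0.04, -0.06, 2.6, 0, 0.05], [0.04, -0.06, 2.7, 0, 0.05], [0.04, -0.06, 2.7, 0, 0.05]], "clamp_n": 25}}

```text
time_s: 4.85
tool_pos: [0.4976, 0.0002, 0.1044]
tool_rot: [180.0, -0.3, -161.5]
force: [0.7, 0.5, 0.2]
grip_width: 0.0499
grasp_force: 0.0
```

Call:
{"fn": "advance", "kwargs": {"rows": [[0, 0, 0, 0, 0.02], [0, 0, 0, 0, 0.02], [0, 0, 0, 0, 0.02], [0, 0, 0, 0, 0.02], [0, 0, 0, 0, 0.02], [0, 0, 0, 0, 0.02]], "clamp_n": 25}}

```text
time_s: 5.35
tool_pos: [0.4996, -0.0003, 0.1078]
tool_rot: [-180.0, 0.2, -161.5]
force: [0.6, -0.4, 4.7]
grip_width: 0.0259
grasp_force: 25.0
```

Gripped at 25.9 mm (the head is 26 mm). Now I'll swing the nose along its 115 mm arc, first to 45°.

Scaled: -0.0813 m is -1.626, -0.073 m is -1.46.

Call:
{"fn": "advance", "kwargs": {"rows": [[-0.012, 0, -0.224, 0, 0.02], [-0.044, 0, -0.448, 0, 0.02], [-0.1, 0, -0.668, 0, 0.02], [-0.176, 0, -0.88, 0, 0.02], [-0.272, 0, -1.084, 0, 0.02], [-0.388, 0, -1.278, 0, 0.02], [-0.522, 0, -1.46, 0, 0.02], [-0.674, 0, -1.626, 0, 0.02]], "clamp_n": 25}}

```text
time_s: 6.02
tool_pos: [0.5298, 0.0099, 0.1885]
tool_rot: [-180.0, -0.2, -161.5]
force: [-0.9, -3.8, -3.3]
grip_width: 0.0259
grasp_force: 25.0
```

Call:
{"fn": "advance", "kwargs": {"rows": [[0, 0, 0, 0, 0.02], [0, 0, 0, 0, 0.02]]}}

```text
time_s: 6.18
tool_pos: [0.5307, 0.0102, 0.1888]
tool_rot: [-180.0, -0.0, -161.5]
force: [-2.8, -4.8, 3.0]
grip_width: 0.0259
grasp_force: 25.0
```

Run:
```python
from h import *
a=env.read_camera("scene")["color"];b=env.read_camera("side")["color"]
cv2.imwrite("pics/c5.png",np.hstack([crop(a,218,160,80,80,5),crop(b,212,164,80,80,5)]))
```

```text
(no output)
```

View pics/c5.png

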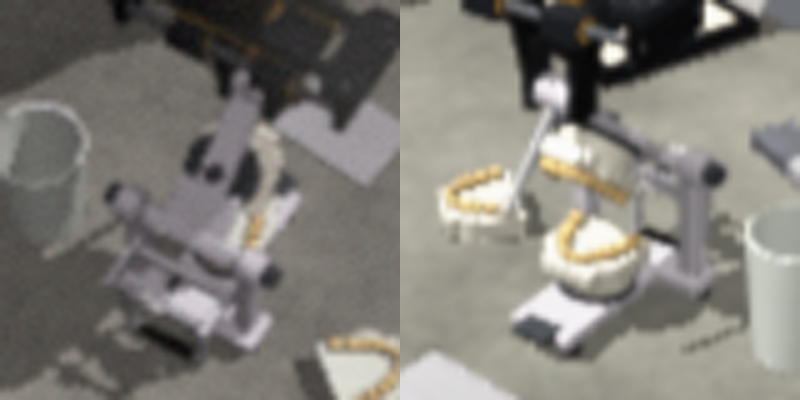

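The frame is about 45° open, with the nose head between the pads at about (548,90) in the side crop. The articulator hasn't moved (its axle ends are unchanged). I'll continue to upright.

Scaled: -0.0813 m is -1.626, -0.0701 m is -1.402.

Call:
{"fn": "advance", "kwargs": {"rows": [[-0.166, 0, -0.152, 0, 0.02], [-0.348, 0, -0.286, 0, 0.02], [-0.542, 0, -0.402, 0, 0.02], [-0.746, 0, -0.498, 0, 0.02], [-0.958, 0, -0.574, 0, 0.02], [-1.178, 0, -0.63, 0, 0.02], [-1.402, 0, -0.664, 0, 0.02], [-1.626, 0, -0.674, 0, 0.02]], "clamp_n": 25}}

```text
time_s: 6.95
tool_pos: [0.6078, 0.0355, 0.2228]
tool_rot: [-179.9, 0.0, -161.5]
force: [-1.7, -4.8, 5.0]
grip_width: 0.0261
grasp_force: 25.0
```

Call:
{"fn": "advance", "kwargs": {"rows": [[0, 0, 0, 0, 0.02], [0, 0, 0, 0, 0.02], [0, 0, 0, 0, 0.02], [0, 0, 0, 0, 0.02], [0, 0, 0, 0, 0.02], [0, 0, 0, 0, 0.02]]}}

```text
time_s: 7.45
tool_pos: [0.6078, 0.0353, 0.2226]
tool_rot: [-179.9, 0.1, -161.5]
force: [-0.9, -5.7, 5.0]
grip_width: 0.0261
grasp_force: 25.0
```

Run:
```python
from h import *
a=env.read_camera("scene")["color"];b=env.read_camera("side")["color"]
cv2.imwrite("pics/c6.png",np.hstack([crop(a,218,160,80,80,5),crop(b,212,164,80,80,5)]))
```

```text
(no output)
```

View pics/c6.png

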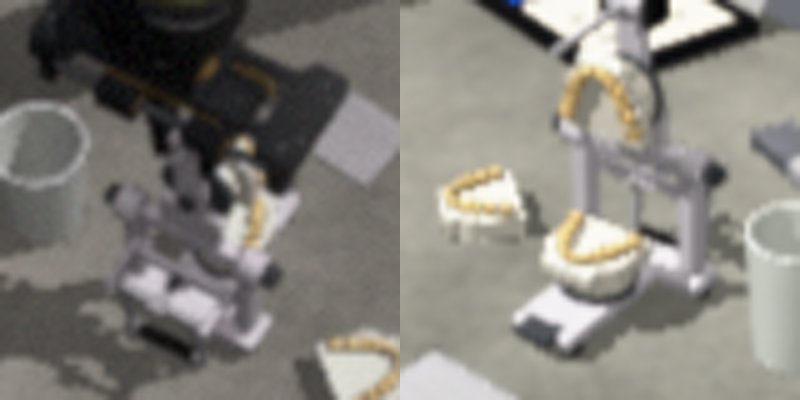

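The frame stands upright with the nose above the axle, gripped at 25 N. The kickstand bar is still home at (140,328) to (195,353) and the articulator is unmoved. I'm handing it in.

```bash
python3 -c "
from cell import env
print(env.sign_off())"
```

```text
the job is handed in; nothing more can be done
None
```

The job is handed in: the kickstand is down and home, and the upper frame stands upright, gripped at the nose with 25 N. The last pictures showed no shift of the articulator, but the hand-in returned no verdict.

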